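Stow the full tin of lugs in the push-latch spares locker

TASK

One of the three identical lidded tins under the charger shelf still holds cable lugs, the other two are empty: lift them to feel which is the heavy one. Push the locker's spring lid to open it, set (do not drop) the heavy tin upright inside, leave the empty tins upright where they stood, then push the lid shut again and make sure that it has latched. Do not disturb the other things on the bench.

Things in the scene. Friction and masses are not known exactly. Their poses are not given: they have to be found in the camera images.
- locker: grey painted steel spares box fixed to the bench, 214 (x) x 180 (y) x 108 mm high, walls and floor 4 mm. Origin: centre of its underside on the bench; its x axis points from the latch side to the hinge side, z up
- locker_floor (a point): centre of the locker's inner floor (4 mm above the bench); axes as the locker. The inside is 206 (x) x 172 (y) mm and about 97 mm deep under the shut lid; a latch housing 12 mm thick, 58 mm wide is on the inside of the -x wall
- locker_hinge (a point): middle of the lid's hinge line, in the locker's +x wall, 103 mm in x from the locker's centre and 104 mm above the bench; it runs along the locker's y; axes as the locker. The lid's outer face lies 3 mm off the hinge line (107 mm above the bench when shut)
- lid (a joint): opening angle of the locker's lid in rad: 0 latched shut (flush with the rim), 1.25 fully open (it stands steeply at the hinge side), down to -0.040 while pushed in to its stop. The lid is 203 x 168 mm, 4 mm thick, and sprung open. Latched, push its free edge in by 7 mm (about 3 N; stop at 8 mm) and let go: it swings up by itself in about 1 s
- lid_press (a point): the push spot: small round plate on the lid's outer face, 175 mm from the hinge line, 29 mm from the free edge; moves with the lid; x axis from free edge to hinge, z axis out of the outer face. Push-push latch: to shut, push the open lid down against its spring (5 to 12 N here) to 7 mm past flush and let go. Too shallow a push changes nothing; one push too many opens it again
- lid_edge (a point): middle of the lid's free edge, 204 mm from the hinge line, on the outer face; moves with the lid, axes as lid_press
- riser: fixed charger shelf: plywood board 200 (x) x 400 (y) x 18 mm whose underside is 175 mm above the bench, on four legs that stand under its rear half (local x above 0) at its two ends; a charger and a tray stand on it, up to 310 mm above the bench. Origin: on the bench below the board's centre; its x axis points away from the robot
- riser_edge (a point): middle of the board's front edge (the robot's side), at its underside, 175 mm above the bench; axes as the riser. Nothing hangs below the board in front of the legs
- tin_a_mid (a point): centre (half-way up) of one of three look-alike lidded tins, 62 mm in diameter and 90 mm high, olive with a bright lid, smooth sides, standing upright on the bench below the front edge of the charger shelf, about 120 mm apart. Empty about 0.12 kg, full about 0.6 kg; exactly one of the three is full, any of them
- tin_b_mid (a point): centre of another of the three look-alike tins (same size)
- tin_c_mid (a point): centre of another of the three look-alike tins (same size)
- battery: bystander: black block battery 95 (x) x 165 (y) x 125 mm with a carrying strap rising to 190 mm; origin at the centre of its underside
- mug: bystander: enamel mug, 80 mm wide, 85 mm high, handle at its +y; origin at the centre of its underside
- wrench: bystander: spanner 170 mm long lying along its x; origin at its centre on the bench
- meter: bystander: black hand meter 150 (x) x 80 (y) x 42 mm lying flat; origin at the centre of its underside
- grease: bystander: squat jar, 54 mm wide, 55 mm high, under the shelf between the tins and further back; origin at the centre of its underside
- tape: bystander: roll of tape, 90 mm wide, 30 mm high, under the shelf between the tins and further back; origin at the centre of its underside
- brush: bystander: wire brush 170 mm long, lying; origin on the bench near its middle
Mind the look-alikes: they are no part of the job. Leave any red look-alike of the part that bears tin_b_mid alone. What is shaped like the part that bears tin_a_mid but pink is not meant.

How it is judged (in metres and radians):
On the way, in this order (a step that is already met when the one before it is completed fails the run):
1. the locker's lid has been let go and has sprung open (value of joint lid above 1 rad), for 0.2 s.
2. the full tin (known by its weight on the locker's floor) stands upright in the locker, let go, with the lid still open (value of joint lid above 0.3 rad and ((x of tin_a_mid in the frame of locker_floor between -0.075 and 0.075 m and y of tin_a_mid in the frame of locker_floor between -0.058 and 0.058 m and z of tin_a_mid in the frame of locker_floor below 0.05 m and angle between tin_a_mid's own z axis and vertical below 0.15 rad and linear speed of tin_a below 0.03 m/s and contact force between tin_a and locker above 3.5 N and contact force between the fingers and tin_a below 0.05 N) or (x of tin_b_mid in the frame of locker_floor between -0.075 and 0.075 m and y of tin_b_mid in the frame of locker_floor between -0.058 and 0.058 m and z of tin_b_mid in the frame of locker_floor below 0.05 m and angle between tin_b_mid's own z axis and vertical below 0.15 rad and linear speed of tin_b below 0.03 m/s and contact force between tin_b and locker above 3.5 N and contact force between the fingers and tin_b below 0.05 N) or (x of tin_c_mid in the frame of locker_floor between -0.075 and 0.075 m and y of tin_c_mid in the frame of locker_floor between -0.058 and 0.058 m and z of tin_c_mid in the frame of locker_floor below 0.05 m and angle between tin_c_mid's own z axis and vertical below 0.15 rad and linear speed of tin_c below 0.03 m/s and contact force between tin_c and locker above 3.5 N and contact force between the fingers and tin_c below 0.05 N))), for 0.2 s.
At the end, for the whole second after the job is handed in: the lid is latched shut by itself (within 0.02 rad of flush, not held); the full tin (weighing over 3.5 N on the floor of the locker) is inside the locker, upright (within 0.15 rad) and at rest; the two empty tins stand upright at rest within 40 mm of where they stood (value of joint lid between -0.02 and 0.02 rad and ((x of tin_a_mid in the frame of locker_floor between -0.075 and 0.075 m and y of tin_a_mid in the frame of locker_floor between -0.058 and 0.058 m and z of tin_a_mid in the frame of locker_floor below 0.05 m and angle between tin_a_mid's own z axis and vertical below 0.15 rad and linear speed of each of tin_a, tin_b, tin_c below 0.03 m/s and contact force between tin_a and locker above 3.5 N and distance of each of tin_b_mid, tin_c_mid from where it was at the start of the episode below 0.04 m and angle between each of tin_b_mid, tin_c_mid's own z axis and vertical below 0.1 rad) or (x of tin_b_mid in the frame of locker_floor between -0.075 and 0.075 m and y of tin_b_mid in the frame of locker_floor between -0.058 and 0.058 m and z of tin_b_mid in the frame of locker_floor below 0.05 m and angle between tin_b_mid's own z axis and vertical below 0.15 rad and linear speed of each of tin_b, tin_a, tin_c below 0.03 m/s and contact force between tin_b and locker above 3.5 N and distance of each of tin_a_mid, tin_c_mid from where it was at the start of the episode below 0.04 m and angle between each of tin_a_mid, tin_c_mid's own z axis and vertical below 0.1 rad) or (x of tin_c_mid in the frame of locker_floor between -0.075 and 0.075 m and y of tin_c_mid in the frame of locker_floor between -0.058 and 0.058 m and z of tin_c_mid in the frame of locker_floor below 0.05 m and angle between tin_c_mid's own z axis and vertical below 0.15 rad and linear speed of each of tin_c, tin_a, tin_b below 0.03 m/s and contact force between tin_c and locker above 3.5 N and distance of each of tin_a_mid, tin_b_mid from where it was at the start of the episode below 0.04 m and angle between each of tin_a_mid, tin_b_mid's own z axis and vertical below 0.1 rad))); the robot touches nothing.
It fails at once if a tin was dropped into the locker (moved inside it at over 0.5 m/s) ((z of tin_a_mid in the frame of locker_floor below 0.11 m and horizontal distance between tin_a_mid and locker_floor below 0.09 m and linear speed of tin_a above 0.5 m/s) or (z of tin_b_mid in the frame of locker_floor below 0.11 m and horizontal distance between tin_b_mid and locker_floor below 0.09 m and linear speed of tin_b above 0.5 m/s) or (z of tin_c_mid in the frame of locker_floor below 0.11 m and horizontal distance between tin_c_mid and locker_floor below 0.09 m and linear speed of tin_c above 0.5 m/s)).
It fails at once if a tin was knocked over or tipped by more than 0.7 rad (angle between any of tin_a_mid, tin_b_mid, tin_c_mid's own z axis and vertical above 0.7 rad).
It fails at once if a bystander was pushed more than 25 mm (distance of any of battery, mug, wrench, meter, grease, tape, brush from where it was at the start of the episode above 0.025 m).
It also fails if it takes over 72 s, if anything falls off the work surface, if the arm or the gripper's body presses on something with over 40 N, if the wrist force passes 120 N, or if a joint passes its speed limit or range.

ROBOT

A 6-joint arm with a two-finger parallel gripper is mounted at the origin on the work surface. World frame = base frame: x ahead of the robot, y to its left, z up, the work surface at z = 0. Lengths are in m, angles in degrees, forces in N, time in s.
With the tool pointing down it reaches from about 0.25 to 0.725 m from the base axis. Payload 9.7 kg.
Tool frame: the origin (TCP) lies on the centre line of the jaws, within the pads' length; the fingertips stand 19 mm ahead of it and the grasp point (between the pads) is the TCP (bot.tcp_to_tips is the z of the fingertips in the tool frame, in m); z points along the fingers, y is the line along which they close (so a half turn about z gives the same grasp; the last joint's range is limited). The gripper opens to 85 mm and grips with 20 to 120 N. Pads are 22 mm wide; open, the fingers measure 114 mm over their backs; the gripper's body (76 mm by 85 mm) begins 54 mm behind the grasp point. The pads swing forward as they close: fully open they stand 13 mm farther back than shut.
Start: joints at [70.989, 4.979, 10.078, 95.1, 0, 90], TCP at [0.179, 0.52, 0.25] pointing down, gripper open.
Joint ranges: [-179.16, 179.16], [-48.56, 103.87], [-65.8, 70.77], [-126.05, 130.52], [-82.76, 87.17], [-180, 180]. Speed limits (degrees/s): [127.2, 127.2, 147.25, 180, 180, 180].

INTERFACE

Orientations are given as [roll, pitch, yaw] about the fixed x, y, z axes, in that order (R = Rz(yaw) Ry(pitch) Rx(roll)).
In Python, from workcell import bot gives the robot as it stands. The module is installed in compiled form; this text tells all that it offers.
- The arm moves only by the tool play_rows, never from a script. Its argument "increments" is a list of rows, each an object with "slide": the shift along the tool's x, y, z in mm, a list of three; "angular": the turn, a rotation vector about the tool's x, y, z in degrees, a list of three; "claw": the opening, from -1 (shut) to 1 (fully open). In form: [{"slide": [x, y, z], "angular": [rx, ry, rz], "claw": claw}, ...]. A call has 1 to 8 rows; each row shifts and turns the commanded pose from where the row before left it, along the tool's axes as they then stand; what a row does not reach is not made up. A row lasts 1/10 s, in which the tool goes at most 50 mm and 8.59 degrees, less where a joint would pass 70% of its speed; a pose out of reach is approached as far as the arm can. A call is refused whole if a number of a shift passes 50 or a number of a turn 8.59, either way. A call with a gripper value outside its range is refused whole. The fingers move at their own pace and stop on an object; "squeeze" is the grip in N (left out, the last holds). Time passes only in rows, so rows that do not move let the fingers close. It gives the time, the measured TCP pose, the force, the opening and the grip force at its end, in the units of the state.
- bot.get_obs(): the state, without advancing time (a new reading comes with each control period).
- bot.camera(name): name is "side" or "top"; returns the picture (420x560x3 uint8, red, green, blue); there is no depth.
- bot.camera_info(name): a dict with "fovy" (degrees; the focal length in pixels is half the picture's height over the tangent of half this angle, whatever the lens; pixels are square), "cx", "cy" (the principal point, pixels), "R" (3x3) and "t" (3): a world point X has camera coordinates R X + t. Camera axes: x right, y down, z forward; pixel columns grow to the right and rows downward; lengths in m; the calibration is good to about 2 mm. A picture is of the moment at which its call begins. camera_info takes no time and is no camera call.
- bot.job_done(): hands the job in; it is judged then, once.
The state is a dict: "time": time; "q": joint angles; "qd": joint speeds; "joint_efforts": joint torques, N m; "ee_pos": TCP position; "tcp_rot": TCP orientation; "wrist_force": force on the tool from outside, world axes, zero at the start; "torque": the same for the moment, N m; "opening": finger opening in m; "grasp_force": force on a finger pad.
Only numpy, scipy, OpenCV 4.12 (cv2) and the standard library are available. Lean on these libraries where they do the work, as an engineer would, in place of code of your own. Each camera call takes 0.05 s, during which the arm holds its last target. There are 200 camera calls.

## Working session

There is one attempt and no reset: what is moved stays moved. The work goes in short steps, Python scripts to look and compute and a tool call to move; the robot and the scene stay as the last step left them, time stands still between calls to the robot, and variables do not carry over. Pictures are saved under pics/ and viewed, at most 10 in all, crops included, and the job is handed in when it is done.

Besides the shell and the picture viewer there is one more tool, called after "Call:" as a command line: name --argument value ..., lists and objects as JSON in quotes. play_rows: Moves the arm, as the interface text tells. Its arguments: {"type":"object","properties":{"increments":{"type":"array"},"squeeze":{"type":"number"}},"required":["increments"]}

```bash
mkdir -p pics
python3 - <<'E'
from workcell import bot
import cv2,numpy as np
for n in("side","top"):
    im=bot.camera(n); cv2.imwrite(f"pics/{n}0.png",im[:,:,::-1]); i=bot.camera_info(n)
    print(n,i["fovy"],i["cx"],i["cy"],np.round(i["R"],4).tolist(),np.round(i["t"],4).tolist(), (-i["R"].T@i["t"]).round(3))
print(bot.get_obs())
E
```

```text
side 53.82708184372475 275.9468149548846 211.16212772613457 [[-0.8687, -0.4951, -0.0176], [-0.3226, 0.5923, -0.7383], [0.376, -0.6357, -0.6742]] [0.4369, 0.3085, 1.1134] [0.06  0.741 0.986]
top 51.27812768769627 283.23116066444214 208.77289043628144 [[-0.0098, -0.9999, -0.0081], [-0.9993, 0.0101, -0.0369], [0.037, 0.0078, -0.9993]] [-0.0607, 0.5287, 1.3885] [ 0.476 -0.077  1.407]
{'time': 0.1, 'q': array([ 7.09885985e+01,  5.00757224e+00,  1.00386085e+01,  9.51011815e+01,
       -5.67076910e-04,  9.00005889e+01]), 'qd': array([ 0.05658055, -0.08428206,  0.1641398 ,  0.05829162, -0.09570279,
        0.10814203]), 'joint_efforts': array([-1.11379231e-04, -5.21557188e+01,  4.65655839e+01,  1.60055252e-02,
        2.04140832e-06, -1.12495165e-06]), 'ee_pos': array([0.17910414, 0.51981204, 0.24965413]), 'tcp_rot': array([-1.79929855e+02,  5.67797502e-04,  1.60988010e+02]), 'wrist_force': array([-0.23058448, -0.14160621,  0.25486123]), 'torque': array([-0.01825759,  0.00907101,  0.00750949]), 'grasp_force': 0.0, 'opening': 0.08550464453268071}
```

View pics/side0.png

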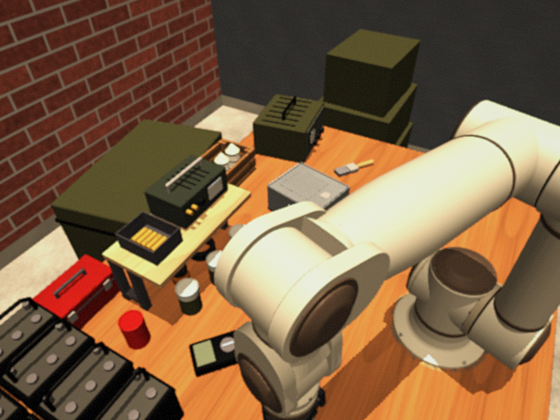

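View pics/top0.png

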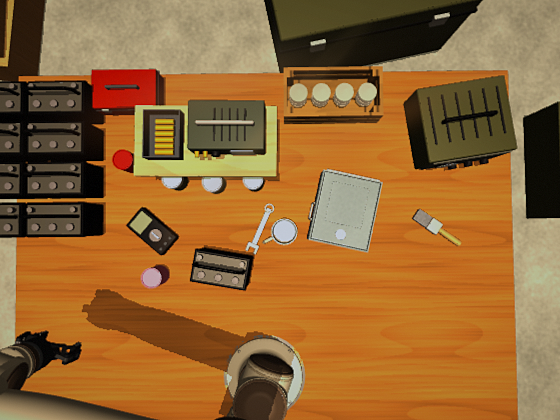

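The top view shows the tins' bright lids at (175,184), (213,185) and (253,184), half under the shelf's front edge at row ~178. The locker is at (345,210) with its push plate at (341,235), so the latch faces the robot. 

Look-alikes are the red tin at (122,160) and the pink tin at (152,278). The enamel mug at (284,231) and the bottles in the crate at (298–367,95) are not candidates either. I choose the three olive tins with bright lids and check them in one close crop.

```bash
cat > h.py <<'E'
from workcell import bot
import cv2,numpy as np
def cam(n):
    i=bot.camera_info(n); f=210/np.tan(np.radians(i["fovy"]/2)); return i,f
def ray(n,u,v,z):
    i,f=cam(n); d=i["R"].T@np.array([(u-i["cx"])/f,(v-i["cy"])/f,1]); c=-i["R"].T@i["t"]
    return c+d*(z-c[2])/d[2]
def pix(n,X):
    i,f=cam(n); p=i["R"]@np.array(X)+i["t"]; return p[:2]/p[2]*f+[i["cx"],i["cy"]]
E
python3 - <<'E'
from h import *
im=cv2.imread("pics/top0.png")
hsv=cv2.cvtColor(im,cv2.COLOR_BGR2HSV)
# lids: bright low sat
m=((hsv[:,:,1]<70)&(hsv[:,:,2]>110)).astype(np.uint8)*255
m[:, :]=m
for (x0,x1,y0,y1) in[(155,195,178,200),(195,232,178,200),(235,272,178,200)]:
    s=np.argwhere(m[y0:y1,x0:x1]>0)
    if len(s)==0: print("none");continue
    u=s[:,1]+x0;v=s[:,0]+y0
    print("lid",u.min(),u.max(),v.min(),v.max(),"front",ray("top",u.mean(),v.max()+.5,.09).round(4),"L",ray("top",u.min()-.5,185,.09).round(4),"R",ray("top",u.max()+.5,185,.09).round(4))
sub=m[160:260,300:390]; cs,_=cv2.findContours(cv2.morphologyEx(sub,cv2.MORPH_CLOSE,np.ones((5,5))),0,2)
c=max(cs,key=cv2.contourArea); r=cv2.minAreaRect(c); b=cv2.boxPoints(r)+[300,160]
print(r,b.tolist()); print([ray("top",*p,.107).round(4)[:2].tolist() for p in b])
print("press",ray("top",341,235,.108).round(4))
for n,p in dict(edgeL=(134,176),edgeR=(275,178)).items(): print(n,ray("top",*p,.193).round(3))
for n,p in dict(mug=(284,231),meter=(153,230),batt=(222,265),strap=(222,265),wr1=(268,208),wr2=(251,248),pink=(152,278),brush=(437,226),red=(122,160)).items(): print(n,ray("top",*p,.19 if n=='strap' else .08 if n in('mug','pink') else .1 if n=='batt' else .02).round(3))
a=cv2.resize(im[150:260,110:390],None,fx=2.85,fy=2.85,interpolation=cv2.INTER_CUBIC); cv2.imwrite("pics/crop0.png",a)
E
```

```text
lid 162 181 178 188 front [0.5898 0.2709 0.09  ] L [0.6007 0.3008 0.09  ] R [0.6001 0.2402 0.09  ]
lid 202 221 178 191 front [0.5794 0.1487 0.09  ] L [0.5994 0.1796 0.09  ] R [0.5988 0.1191 0.09  ]
lid 243 262 178 189 front [0.5842 0.0256 0.09  ] L [0.5981 0.0556 0.09  ] R [ 0.5975 -0.0048  0.09  ]
((43.27073669433594, 49.23658752441406), (65.3032455444336, 72.98596954345703), 12.094757080078125) [[303.69755935668945, 238.0780487060547], [318.9902458190918, 166.71219682693481], [382.8439178466797, 180.39512634277344], [367.5512237548828, 251.76097869873047]]
[[0.4369, -0.1266], [0.6488, -0.1746], [0.6059, -0.3638], [0.3947, -0.3148]]
press [ 0.445 -0.237  0.108]
edgeL [0.617 0.348 0.193]
edgeR [ 0.607 -0.045  0.193]
mug [ 0.458 -0.068  0.08 ]
meter [0.464 0.348 0.02 ]
batt [0.359 0.117 0.1  ]
strap [0.367 0.104 0.19 ]
wr1 [ 0.531 -0.018  0.02 ]
wr2 [0.405 0.037 0.02 ]
pink [0.32  0.332 0.08 ]
brush [ 0.468 -0.551  0.02 ]
red [0.689 0.447 0.02 ]
```

View pics/crop0.png

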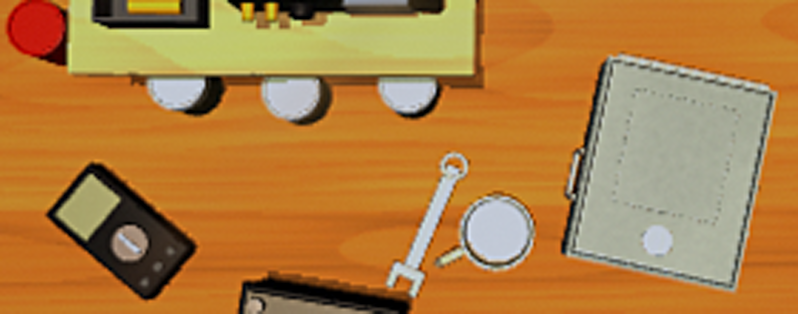

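The crop confirms three olive tins with bright lids at the shelf edge, at crop (180,92), (296,98) and (408,93). The locker is shut, with its plate at crop (656,240). The tins' centres come out at about (0.619,0.270), (0.610,0.149) and (0.615,0.026). The locker's centre is about (0.518,-0.252), yaw about -13°.

I start by rising and turning the wrist.

Call:
play_rows --increments '[{"slide": [0,0,-10],"angular": [0,0,8.5],"claw": -1},{"slide": [0,0,-10],"angular": [0,0,8.5],"claw": -1}]' --squeeze 60

```text
time: 0.3
ee_pos: [0.1791, 0.5197, 0.2698]
tcp_rot: [-179.9, 0.0, 143.7]
wrist_force: [-0.0, 0.0, -0.7]
opening: 0.0591
grasp_force: 0.0
```

```bash
cat >> h.py <<'E'
from scipy.spatial.transform import Rotation as Ro
def pose():
    o=bot.get_obs(); return o["ee_pos"],Ro.from_euler("xyz",o["tcp_rot"],degrees=True).as_matrix(),o
def tgt(az,th,flip=1):
    "tool z at azimuth az, th deg below level; y level"
    a,t=np.radians([az,th]); z=np.array([np.cos(t)*np.cos(a),np.cos(t)*np.sin(a),-np.sin(t)]); y=flip*np.array([-np.sin(a),np.cos(a),0])
    return np.c_[np.cross(y,z),y,z]
def rel(R,Rt): return np.degrees(Ro.from_matrix(R.T@Rt).as_rotvec()).round(1)
E
python3 -c "
from h import *
p,R,o=pose();print(o['q'].round(2),o['tcp_rot'].round(2),p.round(4),o['opening'])
for f in(1,-1):
  Rt=tgt(-20,90,f); print(f,rel(R,Rt)); print('slide to plate +z.25',(Rt.T@(np.array([.445,-.237,.25])-p)*1000).round(1))"
```

```text
[ 70.99   5.52  12.85  97.42   0.   107.33] [-1.7991e+02  3.0000e-02  1.4366e+02] [0.1791 0.5197 0.2698] 0.05907845317598598
1 [ -0.1   0.  -16.3]
slide to plate +z.25 [-508.7 -620.1   19.8]
-1 [0.000e+00 1.000e-01 1.637e+02]
slide to plate +z.25 [508.7 620.1  19.8]
```

Call:
play_rows --increments '[{"slide": [0,0,0],"angular": [0,0,-8.2],"claw": -1},{"slide": [0,0,0],"angular": [0,0,-8.2],"claw": -1},{"slide": [-31,-38,0],"angular": [0,0,0],"claw": -1},{"slide": [-31,-38,0],"angular": [0,0,0],"claw": -1},{"slide": [-31,-38,0],"angular": [0,0,0],"claw": -1},{"slide": [-31,-38,0],"angular": [0,0,0],"claw": -1},{"slide": [-31,-38,0],"angular": [0,0,0],"claw": -1},{"slide": [-31,-38,0],"angular": [0,0,0],"claw": -1}]'

```text
time: 1.1
ee_pos: [0.2778, 0.241, 0.2701]
tcp_rot: [180.0, 0.0, 160.4]
wrist_force: [1.5, 1.0, -0.0]
opening: -0.0002
grasp_force: 0.0
```

Call:
play_rows --increments '[{"slide": [-31,-38,0],"angular": [0,0,0],"claw": -1},{"slide": [-31,-38,0],"angular": [0,0,0],"claw": -1},{"slide": [-31,-38,0],"angular": [0,0,0],"claw": -1},{"slide": [-31,-38,0],"angular": [0,0,0],"claw": -1},{"slide": [-31,-38,0],"angular": [0,0,0],"claw": -1},{"slide": [-31,-38,0],"angular": [0,0,0],"claw": -1},{"slide": [-31,-38,0],"angular": [0,0,0],"claw": -1},{"slide": [-31,-38,0],"angular": [0,0,0],"claw": -1}]'

```text
time: 1.9
ee_pos: [0.4094, -0.1291, 0.2702]
tcp_rot: [180.0, 0.0, 160.4]
wrist_force: [1.2, 1.0, 0.9]
opening: 0.0002
grasp_force: 0.0
```

```bash
python3 -c "
from h import *
p,R,o=pose();print(o['time'],o['q'].round(2),o['tcp_rot'].round(2),p.round(4),o['opening'])
print(rel(R,tgt(-20,90)),'slide',(R.T@(np.array([.445,-.237,.15])-p)*1000).round(1))
im=bot.camera('side'); cv2.imwrite('pics/side1.png',im[:,:,::-1])"
```

```text
1.9 [-1.750e+01 -1.091e+01 -2.900e+00  9.799e+01  1.000e-02  2.150e+00] [1.7999e+02 1.0000e-02 1.6035e+02] [ 0.4094 -0.1291  0.2702] 0.00017785208264990365
[0.  0.  0.4] slide [-69.7 -89.7 120.2]
```

View pics/side1.png

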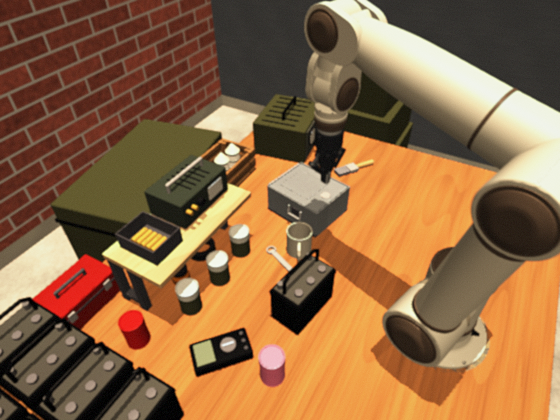

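The side view shows the three tins clear: lids at (188,287), (218,260) and (240,232). The jaws are on the near side of the locker, and its plate is still to be reached. I go above the plate and check the tin positions in this view.

Call:
play_rows --increments '[{"slide": [-23,-30,20],"angular": [0,0,0],"claw": -1},{"slide": [-23,-30,25],"angular": [0,0,0],"claw": -1},{"slide": [-24,-30,25],"angular": [0,0,0],"claw": -1},{"slide": [0,0,40],"angular": [0,0,0],"claw": -1},{"slide": [0,0,20],"angular": [0,0,0],"claw": -1},{"slide": [0,0,5],"angular": [0,0,0],"claw": -1}]'

```text
time: 2.55
ee_pos: [0.4438, -0.2346, 0.1321]
tcp_rot: [180.0, -0.3, 160.4]
wrist_force: [-0.5, 0.7, 0.9]
opening: 0.0002
grasp_force: 0.0
```

```bash
python3 -c "
from h import *
p,R,o=pose();print(o['q'].round(1),p.round(4),o['wrist_force'].round(2))
im=cv2.imread('pics/side1.png');hsv=cv2.cvtColor(im,cv2.COLOR_BGR2HSV)
m=((hsv[:,:,1]<80)&(hsv[:,:,2]>140)).astype(np.uint8)
n,l,s,c=cv2.connectedComponentsWithStats(m)
for k in range(1,n):
  if s[k,4]>60 and 170<c[k,0]<320 and 210<c[k,1]<310: print(s[k],c[k].round(1),ray('side',*c[k],.09).round(4))
for q in [(.619,.270,.09),(.610,.149,.09),(.615,.0255,.09)]: print(pix('side',q).round(1))
"
```

```text
[-27.9  -2.  -10.1  82.2   0.   -8.2] [ 0.4438 -0.2346  0.1321] [-0.55  0.71  0.92]
[230 225  19  15 231] [239.  231.7] [0.6133 0.031  0.09  ]
[287 229  26  23 126] [298.7 239.6] [ 0.4384 -0.0269  0.09  ]
[267 248  25  23 139] [279.9 258.8] [0.4504 0.0662 0.09  ]
[207 251  21  17 291] [216.8 258.9] [0.6085 0.1534 0.09  ]
[176 279  23  19 341] [186.7 287.7] [0.6196 0.2758 0.09  ]
[188.2 286.3]
[217.3 257.7]
[239.5 230.3]
```

Call:
play_rows --increments '[{"slide": [0,0,5],"angular": [0,0,0],"claw": -1},{"slide": [0,0,4],"angular": [0,0,0],"claw": -1},{"slide": [0,0,3],"angular": [0,0,0],"claw": -1},{"slide": [0,0,1],"angular": [0,0,0],"claw": -1},{"slide": [0,0,0],"angular": [0,0,0],"claw": -1}]'

```text
time: 3.05
ee_pos: [0.4456, -0.2351, 0.123]
tcp_rot: [-180.0, 0.1, 160.4]
wrist_force: [0.4, 0.6, 2.8]
opening: -0.0001
grasp_force: 1.3
```

Call:
play_rows --increments '[{"slide": [0,0,2],"angular": [0,0,0],"claw": -1},{"slide": [0,0,1],"angular": [0,0,0],"claw": -1},{"slide": [0,0,0],"angular": [0,0,0],"claw": -1}]'

```text
time: 3.35
ee_pos: [0.4454, -0.2352, 0.1194]
tcp_rot: [180.0, 0.0, 160.4]
wrist_force: [3.0, 0.1, 2.7]
opening: 0.0003
grasp_force: 1.4
```

Call:
play_rows --increments '[{"slide": [0,0,1],"angular": [0,0,0],"claw": -1},{"slide": [0,0,0],"angular": [0,0,0],"claw": -1}]'

```text
time: 3.55
ee_pos: [0.4455, -0.2352, 0.1187]
tcp_rot: [180.0, 0.1, 160.4]
wrist_force: [2.2, 0.7, 5.5]
opening: -0.0004
grasp_force: 3.0
```

Call:
play_rows --increments '[{"slide": [0,0,1],"angular": [0,0,0],"claw": -1},{"slide": [0,0,0],"angular": [0,0,0],"claw": -1}]'

```text
time: 3.75
ee_pos: [0.4455, -0.2352, 0.1182]
tcp_rot: [-180.0, 0.1, 160.4]
wrist_force: [0.2, 1.6, 10.0]
opening: -0.0001
grasp_force: 5.0
```

Call:
play_rows --increments '[{"slide": [20,0,-45],"angular": [0,0,0],"claw": -1},{"slide": [25,0,-42],"angular": [0,0,0],"claw": -1},{"slide": [25,0,-42],"angular": [0,0,0],"claw": -1},{"slide": [25,0,-42],"angular": [0,0,0],"claw": -1},{"slide": [0,30,0],"angular": [0,8.5,0],"claw": 1},{"slide": [0,0,0],"angular": [0,0,0],"claw": 1},{"slide": [0,0,0],"angular": [0,0,0],"claw": 1},{"slide": [0,0,0],"angular": [0,0,0],"claw": 1}]'

```text
time: 4.55
ee_pos: [0.3654, -0.1751, 0.2879]
tcp_rot: [-180.0, -8.5, 160.4]
wrist_force: [-0.6, 0.2, 0.1]
opening: 0.0579
grasp_force: 0.0
```

```bash
python3 -c "
from h import *
p,R,o=pose();print(o['q'].round(1),p.round(4),R.round(2).tolist(),o['wrist_force'].round(2))
im=bot.camera('side'); cv2.imwrite('pics/side2.png',im[:,:,::-1])"
```

```text
[-25.1  -5.7   3.2 107.3  -0.8  -5.4] [ 0.3654 -0.1751  0.2879] [[-0.93, 0.34, -0.14], [0.33, 0.94, 0.05], [0.15, -0.0, -0.99]] [-0.58  0.22  0.13]
```

View pics/side2.png

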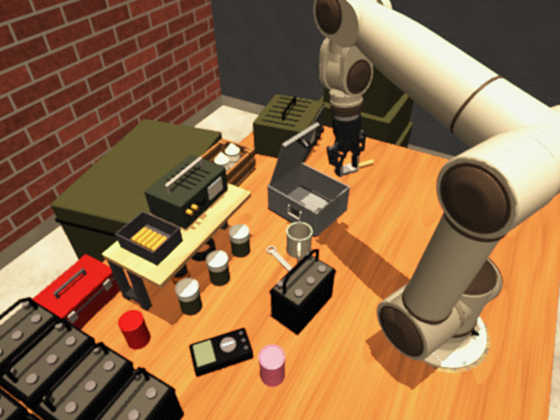

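The lid at (297,150) has sprung open to steep, and the tins and bystanders are untouched. Next I tilt the tool to 50° below level towards tin C (nearest the locker) and go to a point in front of it.

```bash
cat >> h.py <<'E'
def plan(P,az,th,tag=""):
    p,R,o=pose(); Rt=tgt(az,th); r=rel(R,Rt); n=int(np.ceil(np.linalg.norm(r)/8.5)) or 1
    s=Rt.T@(np.array(P)-p)*1000; print(tag,"turn",r,"rows",n,"each",(r/n).round(2),"| then slide",s.round(1),"rows",np.ceil(np.linalg.norm(s)/50), "| world d",((np.array(P)-p)*1000).round(1))
T=dict(A=(.619,.272),B=(.609,.151),C=(.614,.028))
def pre(k,az,th=50,back=.11,z=.068):
    return np.array([*T[k],z])-back*tgt(az,th)[:,2]
E
python3 -c "
from h import *
plan(pre('C',0),0,50)"
```

```text
turn [ -5.5 -48.  -19.5] rows 7 each [-0.79 -6.86 -2.79] | then slide [-49.  203.1 218.6] rows 7.0 | world d [ 178.1  203.1 -136. ]
```

Call:
play_rows --increments '[{"slide": [0,0,0],"angular": [-0.79,-6.86,-2.79],"claw": 1},{"slide": [0,0,0],"angular": [-0.79,-6.86,-2.79],"claw": 1},{"slide": [0,0,0],"angular": [-0.79,-6.86,-2.79],"claw": 1},{"slide": [0,0,0],"angular": [-0.79,-6.86,-2.79],"claw": 1},{"slide": [0,0,0],"angular": [-0.79,-6.86,-2.79],"claw": 1},{"slide": [0,0,0],"angular": [-0.79,-6.86,-2.79],"claw": 1},{"slide": [0,0,0],"angular": [-0.79,-6.86,-2.79],"claw": 1},{"slide": [0,0,0],"angular": [0,0,0],"claw": 1}]'

```text
time: 5.4
ee_pos: [0.3637, -0.1751, 0.2871]
tcp_rot: [-179.9, 40.2, -180.0]
wrist_force: [-0.3, -0.4, 0.4]
opening: 0.0849
grasp_force: 0.0
```

Call:
play_rows --increments '[{"slide": [0,40,0],"angular": [0,0,0],"claw": 1},{"slide": [0,40,0],"angular": [0,0,0],"claw": 1},{"slide": [-10,31,30],"angular": [0,0,0],"claw": 1},{"slide": [-10,31,36],"angular": [0,0,0],"claw": 1},{"slide": [-10,31,36],"angular": [0,0,0],"claw": 1},{"slide": [-10,30,36],"angular": [0,0,0],"claw": 1},{"slide": [-9,0,40],"angular": [0,0,0],"claw": 1},{"slide": [0,0,40],"angular": [0,0,0],"claw": 1}]'

```text
time: 6.2
ee_pos: [0.5607, 0.0156, 0.1613]
tcp_rot: [179.0, 38.5, -179.8]
wrist_force: [0.4, 0.3, 1.3]
opening: 0.0853
grasp_force: 0.0
```

Call:
play_rows --increments '[{"slide": [0,0,0],"angular": [0,0,0],"claw": 1}]'

```text
time: 6.3
ee_pos: [0.5584, 0.0144, 0.1547]
tcp_rot: [179.0, 37.8, -179.9]
wrist_force: [-1.6, 0.0, -1.4]
opening: 0.0853
grasp_force: 0.0
```

```bash
python3 -c "
from h import *
plan(pre('C',0,back=0),0,50); p,R,o=pose(); print(p,o['q'].round(1),o['wrist_force'])
im=bot.camera('side'); im2=bot.camera('top')
a=cv2.resize(np.hstack([im[180:320,150:350],im2[120:260,130:330]]),None,fx=2,fy=2)
cv2.imwrite('pics/s3.png',a[:,:,::-1])"
```

```text
turn [ 1.1 -2.2  0.1] rows 1 each [ 1.1 -2.2  0.1] | then slide [ 13.1  13.6 102.1] rows 3.0 | world d [ 55.6  13.6 -86.7]
[0.55841887 0.01443216 0.15467895] [  1.4 -30.2 -39.1  43.3   0.3   1. ] [-1.58824267  0.03183765 -1.43070308]
```

View pics/s3.png

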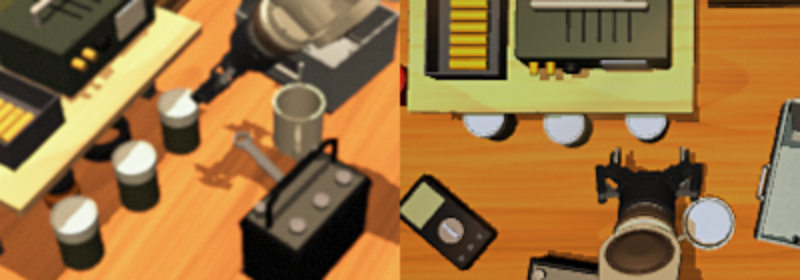

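The side crop shows the open jaws at (215,85), just in front of tin C at (180,105), and the jaws straddle its line. The mug and battery are clear. I correct sideways first, then advance along the tool axis.

Call:
play_rows --increments '[{"slide": [6,7,0],"angular": [1.1,-2.2,0],"claw": 1},{"slide": [7,7,0],"angular": [0,0,0],"claw": 1},{"slide": [0,0,15],"angular": [0,0,0],"claw": 1},{"slide": [0,0,15],"angular": [0,0,0],"claw": 1},{"slide": [0,0,0],"angular": [0,0,0],"claw": 1},{"slide": [0,0,0],"angular": [0,0,0],"claw": 1}]'

```text
time: 7.0
ee_pos: [0.5679, 0.0277, 0.131]
tcp_rot: [180.0, 40.6, -180.0]
wrist_force: [-0.1, -0.8, -0.6]
opening: 0.0853
grasp_force: 0.0
```

```bash
python3 -c "
from h import *
plan(pre('C',0,back=0),0,50); p,R,o=pose(); print(p,o['q'].round(1),o['wrist_force'])"
```

```text
turn [0.1 0.6 0. ] rows 1 each [0.1 0.6 0. ] | then slide [ 5.1  0.3 77.9] rows 2.0 | world d [ 46.1   0.3 -63. ]
[0.56788221 0.02774622 0.13096735] [  4.  -30.3 -43.1  36.6  -2.5   3. ] [-0.1389401  -0.77879607 -0.55364904]
```

Call:
play_rows --increments '[{"slide": [5,0,18],"angular": [0,0,0],"claw": 1},{"slide": [0,0,20],"angular": [0,0,0],"claw": 1},{"slide": [0,0,20],"angular": [0,0,0],"claw": 1},{"slide": [0,0,15],"angular": [0,0,0],"claw": 1},{"slide": [0,0,5],"angular": [0,0,0],"claw": 1},{"slide": [0,0,0],"angular": [0,0,0],"claw": 1},{"slide": [0,0,0],"angular": [0,0,0],"claw": 1}]'

```text
time: 7.7
ee_pos: [0.6151, 0.0279, 0.0686]
tcp_rot: [180.0, 40.6, -179.9]
wrist_force: [0.6, -0.1, -0.8]
opening: 0.0854
grasp_force: 0.0
```

Call:
play_rows --increments '[{"slide": [0,0,0],"angular": [0,0,0],"claw": 0.2},{"slide": [0,0,0],"angular": [0,0,0],"claw": 0},{"slide": [0,0,0],"angular": [0,0,0],"claw": -0.2},{"slide": [0,0,0],"angular": [0,0,0],"claw": -0.5},{"slide": [0,0,0],"angular": [0,0,0],"claw": -1},{"slide": [0,0,0],"angular": [0,0,0],"claw": -1}]'

```text
time: 8.3
ee_pos: [0.6157, 0.0279, 0.0688]
tcp_rot: [180.0, 40.7, -179.9]
wrist_force: [-2.9, 0.4, 7.2]
opening: 0.0605
grasp_force: 65.8
```

```bash
python3 -c "
from h import *
plan(pre('C',0,back=0),0,50); p,R,o=pose(); print(p,o['q'].round(1),o['wrist_force'],o['opening'],o['grasp_force'],'up10',(R.T@[0,0,10]).round(1))"
```

```text
turn [0.1 0.7 0.1] rows 1 each [0.1 0.7 0.1] | then slide [ 1.8  0.1 -0.5] rows 1.0 | world d [-1.7  0.1 -0.8]
[0.61567087 0.02792841 0.06880062] [  3.6 -19.5 -43.3  25.6  -2.2   2.7] [-2.87540774  0.36522827  7.19216369] 0.06054574368212475 65.8006203174591 up10 [-6.5  0.  -7.6]
```

Gripped (opening 61 mm, 66 N). I lift 12 mm to weigh it.

Call:
play_rows --increments '[{"slide": [-2.6,0,-3],"angular": [0,0,0],"claw": -1},{"slide": [-2.6,0,-3],"angular": [0,0,0],"claw": -1},{"slide": [-2.6,0,-3],"angular": [0,0,0],"claw": -1},{"slide": [0,0,0],"angular": [0,0,0],"claw": -1},{"slide": [0,0,0],"angular": [0,0,0],"claw": -1},{"slide": [0,0,0],"angular": [0,0,0],"claw": -1},{"slide": [0,0,0],"angular": [0,0,0],"claw": -1}]'

```text
time: 9.0
ee_pos: [0.6149, 0.0279, 0.0789]
tcp_rot: [180.0, 40.6, -179.9]
wrist_force: [-0.9, 0.5, -1.8]
opening: 0.0605
grasp_force: 65.8
```

Call:
play_rows --increments '[{"slide": [0,0,0],"angular": [0,0,0],"claw": -1},{"slide": [0,0,0],"angular": [0,0,0],"claw": -1}]'

```text
time: 9.2
ee_pos: [0.615, 0.0279, 0.0791]
tcp_rot: [180.0, 40.6, -179.9]
wrist_force: [-0.4, -0.3, -1.6]
opening: 0.0606
grasp_force: 65.8
```

Only -1.7 N, so tin C is empty. I set it back, release and back off.

Call:
play_rows --increments '[{"slide": [2.3,0,2.7],"angular": [0,0,0],"claw": -1},{"slide": [2.3,0,2.7],"angular": [0,0,0],"claw": -1},{"slide": [2.3,0,2.7],"angular": [0,0,0],"claw": -1},{"slide": [0,0,0],"angular": [0,0,0],"claw": -1},{"slide": [0,0,0],"angular": [0,0,0],"claw": 1},{"slide": [0,0,0],"angular": [0,0,0],"claw": 1},{"slide": [0,0,0],"angular": [0,0,0],"claw": 1},{"slide": [0,0,0],"angular": [0,0,0],"claw": 1}]'

```text
time: 10.0
ee_pos: [0.6151, 0.0279, 0.0686]
tcp_rot: [180.0, 40.6, -179.9]
wrist_force: [0.1, 0.3, -0.4]
opening: 0.0855
grasp_force: 0.0
```

Call:
play_rows --increments '[{"slide": [0,0,0],"angular": [0,0,0],"claw": 1},{"slide": [0,0,-15],"angular": [0,0,0],"claw": 1},{"slide": [0,0,-25],"angular": [0,0,0],"claw": 1},{"slide": [0,0,-30],"angular": [0,0,0],"claw": 1},{"slide": [0,0,-30],"angular": [0,0,0],"claw": 1},{"slide": [0,0,-20],"angular": [0,0,0],"claw": 1},{"slide": [0,0,0],"angular": [0,0,0],"claw": 1}]'

```text
time: 10.7
ee_pos: [0.5373, 0.0278, 0.1633]
tcp_rot: [179.9, 40.9, -179.9]
wrist_force: [-0.0, -0.3, 0.6]
opening: 0.0853
grasp_force: 0.0
```

```bash
python3 -c "
from h import *
plan(pre('B',8),8,50); p,R,o=pose(); print(p,o['q'].round(1),o['wrist_force'],o['opening'])
im=bot.camera('side')
hsv=cv2.cvtColor(im,cv2.COLOR_RGB2HSV)
m=((hsv[:,:,1]<80)&(hsv[:,:,2]>140)).astype(np.uint8)
n,l,s,c=cv2.connectedComponentsWithStats(m)
for k in range(1,n):
  if s[k,4]>60 and 170<c[k,0]<320 and 210<c[k,1]<310: print(s[k],c[k].round(1),ray('side',*c[k],.09).round(4))
"
```

```text
turn [-5.1  0.9 -6. ] rows 1 each [-5.1  0.9 -6. ] | then slide [ -6.2 112.   19.7] rows 3.0 | world d [  1.7 113.3 -11.1]
[0.53730489 0.02781455 0.16332703] [  4.3 -36.4 -43.1  42.5  -2.7   3.2] [-0.01522543 -0.27863506  0.57209049] 0.0852835936660085
[287 221  26  27 166] [300.5 233.2] [ 0.4457 -0.053   0.09  ]
[229 225  20  15 233] [238.4 232.1] [0.6138 0.0334 0.09  ]
[267 247  24  23 107] [279.  258.3] [0.4537 0.0657 0.09  ]
[206 251  22  17 293] [216.7 258.9] [0.6086 0.1536 0.09  ]
[176 279  23  22 354] [186.7 288.1] [0.6188 0.2768 0.09  ]
```

C stands within 2 mm of its place. On to B.

Call:
play_rows --increments '[{"slide": [0,0,0],"angular": [-5.1,0.9,-6],"claw": 1},{"slide": [-2,35,0],"angular": [0,0,0],"claw": 1},{"slide": [-2,40,0],"angular": [0,0,0],"claw": 1},{"slide": [-2,37,0],"angular": [0,0,0],"claw": 1},{"slide": [0,0,30],"angular": [0,0,0],"claw": 1},{"slide": [0,0,20],"angular": [0,0,0],"claw": 1},{"slide": [0,0,0],"angular": [0,0,0],"claw": 1},{"slide": [0,0,0],"angular": [0,0,0],"claw": 1}]'

```text
time: 11.55
ee_pos: [0.5573, 0.1435, 0.1236]
tcp_rot: [180.0, 39.5, -172.1]
wrist_force: [-0.5, 0.5, 0.5]
opening: 0.0856
grasp_force: 0.0
```

```bash
python3 -c "
from h import *
plan(pre('B',8,back=0),8,50); p,R,o=pose(); print(p,o['q'].round(1),o['wrist_force'],o['opening'])"
```

```text
turn [ 0.  -0.5 -0.1] rows 1 each [ 0.  -0.5 -0.1] | then slide [-4.2  0.2 76.2] rows 2.0 | world d [ 51.7   7.5 -55.6]
[0.55731545 0.14350961 0.12362721] [ 17.1 -27.7 -41.8  36.7  -5.8   7.1] [-0.54797296  0.45821708  0.45820493] 0.08555118410544515
```

Call:
play_rows --increments '[{"slide": [-4,0,18],"angular": [0,0,0],"claw": 1},{"slide": [0,0,20],"angular": [0,0,0],"claw": 1},{"slide": [0,0,20],"angular": [0,0,0],"claw": 1},{"slide": [0,0,14],"angular": [0,0,0],"claw": 1},{"slide": [0,0,4],"angular": [0,0,0],"claw": 1},{"slide": [0,0,0],"angular": [0,0,0],"claw": 1},{"slide": [0,0,0],"angular": [0,0,0],"claw": 0.3},{"slide": [0,0,0],"angular": [0,0,0],"claw": 0}]'

```text
time: 12.35
ee_pos: [0.6093, 0.1508, 0.0711]
tcp_rot: [179.9, 39.8, -172.1]
wrist_force: [-2.5, 0.2, 0.4]
opening: 0.0605
grasp_force: 64.9
```

Call:
play_rows --increments '[{"slide": [0,0,0],"angular": [0,0,0],"claw": -0.2},{"slide": [0,0,0],"angular": [0,0,0],"claw": -0.5},{"slide": [0,0,0],"angular": [0,0,0],"claw": -1},{"slide": [0,0,0],"angular": [0,0,0],"claw": -1},{"slide": [-2.6,0,-3],"angular": [0,0,0],"claw": -1},{"slide": [-2.6,0,-3],"angular": [0,0,0],"claw": -1},{"slide": [-2.6,0,-3],"angular": [0,0,0],"claw": -1},{"slide": [0,0,0],"angular": [0,0,0],"claw": -1}]'

```text
time: 13.15
ee_pos: [0.609, 0.1511, 0.0814]
tcp_rot: [179.9, 39.7, -172.1]
wrist_force: [0.2, 0.6, -5.1]
opening: 0.0606
grasp_force: 65.7
```

Call:
play_rows --increments '[{"slide": [0,0,0],"angular": [0,0,0],"claw": -1},{"slide": [0,0,0],"angular": [0,0,0],"claw": -1},{"slide": [0,0,0],"angular": [0,0,0],"claw": -1},{"slide": [0,0,0],"angular": [0,0,0],"claw": -1}]'

```text
time: 13.55
ee_pos: [0.609, 0.1509, 0.0809]
tcp_rot: [179.9, 39.7, -172.1]
wrist_force: [0.9, -0.3, -6.1]
opening: 0.0603
grasp_force: 65.7
```

-6.1 N, so B is the full one. I pull it out from under the shelf (60 mm back), then raise it 145 mm.

```bash
python3 -c "
from h import *
p,R,o=pose(); print('back60',(R.T@[-60,0,0]).round(1),'up145',(R.T@[0,0,145]).round(1))
Rt=tgt(-20,50); print(rel(R,Rt),(Rt.T@(np.array([.523,-.255,.225])-np.array([.549,.151,.226]))*1000).round(1))"
```

```text
back60 [ 45.7   8.3 -37.9] up145 [ -92.6    0.2 -111.6]
[18.  -0.3 21.4] [ -87.  -390.4   74.3]
```

Call:
play_rows --increments '[{"slide": [11.5,2,-9.5],"angular": [0,0,0],"claw": -1},{"slide": [11.5,2,-9.5],"angular": [0,0,0],"claw": -1},{"slide": [11.5,2,-9.5],"angular": [0,0,0],"claw": -1},{"slide": [11.5,2,-9.5],"angular": [0,0,0],"claw": -1},{"slide": [-12,0,-14],"angular": [0,0,0],"claw": -1},{"slide": [-16,0,-20],"angular": [0,0,0],"claw": -1},{"slide": [-16,0,-20],"angular": [0,0,0],"claw": -1},{"slide": [-16,0,-20],"angular": [0,0,0],"claw": -1}]'

```text
time: 14.35
ee_pos: [0.5476, 0.1503, 0.1773]
tcp_rot: [179.9, 39.7, -172.1]
wrist_force: [0.1, 0.5, -5.4]
opening: 0.0605
grasp_force: 66.6
```

Call:
play_rows --increments '[{"slide": [-16,0,-20],"angular": [0,0,0],"claw": -1},{"slide": [-16,0,-18],"angular": [0,0,0],"claw": -1},{"slide": [0,0,0],"angular": [4.5,-0.1,5.35],"claw": -1},{"slide": [0,0,0],"angular": [4.5,-0.1,5.35],"claw": -1},{"slide": [0,0,0],"angular": [4.5,-0.1,5.35],"claw": -1},{"slide": [0,0,0],"angular": [4.5,-0.1,5.35],"claw": -1},{"slide": [0,0,0],"angular": [0,0,0],"claw": -1}]'

```text
time: 15.05
ee_pos: [0.5484, 0.1518, 0.2256]
tcp_rot: [-180.0, 40.0, 160.0]
wrist_force: [-0.4, 0.5, -5.9]
opening: 0.0605
grasp_force: 67.5
```

```bash
python3 -c "
from h import *
plan([.523,-.255,.225],-20,50); p,R,o=pose(); print(p,o['q'].round(1),o['wrist_force'],o['opening'])"
```

```text
turn [-0.  0.  0.] rows 1 each [-0.  0.  0.] | then slide [ -87.9 -391.    74.5] rows 9.0 | world d [ -25.4 -406.8   -0.6]
[0.54842063 0.15180769 0.22555479] [ 28.5 -20.8 -24.5  57.2 -28.8  40.9] [-0.44641225  0.53637912 -5.87327427] 0.06046448033533182
```

Call:
play_rows --increments '[{"slide": [-4,-20,3.5],"angular": [0,0,0],"claw": -1},{"slide": [-8,-35,6.5],"angular": [0,0,0],"claw": -1},{"slide": [-8,-35,6.5],"angular": [0,0,0],"claw": -1},{"slide": [-8,-35,6.5],"angular": [0,0,0],"claw": -1},{"slide": [-8,-35,6.5],"angular": [0,0,0],"claw": -1},{"slide": [-8,-35,6.5],"angular": [0,0,0],"claw": -1},{"slide": [-8,-35,6.5],"angular": [0,0,0],"claw": -1}]'

```text
time: 15.75
ee_pos: [0.5321, -0.0902, 0.2275]
tcp_rot: [-179.9, 40.2, 160.3]
wrist_force: [1.2, 0.2, -5.3]
opening: 0.0603
grasp_force: 67.8
```

Call:
play_rows --increments '[{"slide": [-8,-35,6.5],"angular": [0,0,0],"claw": -1},{"slide": [-8,-35,6.5],"angular": [0,0,0],"claw": -1},{"slide": [-8,-35,6.5],"angular": [0,0,0],"claw": -1},{"slide": [-8,-35,6.5],"angular": [0,0,0],"claw": -1},{"slide": [-4,-21,4],"angular": [0,0,0],"claw": -1},{"slide": [0,0,0],"angular": [0,0,0],"claw": -1},{"slide": [0,0,0],"angular": [0,0,0],"claw": -1}]'

```text
time: 16.45
ee_pos: [0.521, -0.2567, 0.2272]
tcp_rot: [-179.9, 40.1, 160.1]
wrist_force: [0.2, -0.3, -4.4]
opening: 0.0604
grasp_force: 68.0
```

```bash
python3 -c "
from h import *
plan([.528,-.255,.080],-20,50); p,R,o=pose(); print(p,o['q'].round(1),o['wrist_force'],o['opening'])
im=bot.camera('side'); im2=bot.camera('top')
a=cv2.resize(np.hstack([im[80:260,210:410],im2[110:290,260:460]]),None,fx=2,fy=2)
cv2.imwrite('pics/s4.png',a[:,:,::-1])"
```

```text
turn [-0.   0.1  0.1] rows 1 each [-0.   0.1  0.1] | then slide [ 90.1   4.  116.6] rows 3.0 | world d [   7.     1.7 -147.2]
[ 0.52103476 -0.25667779  0.22721813] [-28.8 -28.7 -31.2  47.6   5.6  -6.8] [ 0.20595179 -0.32805904 -4.39533915] 0.06040709962447979
```

View pics/s4.png

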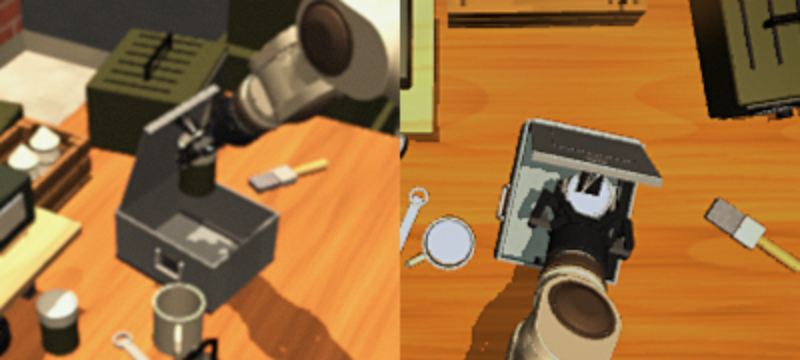

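The tin hangs upright over the open locker: side crop (197,175), top crop (590,195). The lid is behind it and the fingers are inside the walls. I lower it.

Call:
play_rows --increments '[{"slide": [8,0.5,10],"angular": [0,0,0],"claw": -1},{"slide": [15,0.5,19.5],"angular": [0,0,0],"claw": -1},{"slide": [15,0.5,19.5],"angular": [0,0,0],"claw": -1},{"slide": [15,0.5,19.5],"angular": [0,0,0],"claw": -1},{"slide": [15,0.5,19.5],"angular": [0,0,0],"claw": -1},{"slide": [14,0.5,18],"angular": [0,0,0],"claw": -1},{"slide": [8,0.5,10],"angular": [0,0,0],"claw": -1},{"slide": [0,0,0],"angular": [0,0,0],"claw": -1}]'

```text
time: 17.35
ee_pos: [0.5272, -0.2534, 0.0774]
tcp_rot: [180.0, 39.8, 160.1]
wrist_force: [-0.1, -0.0, -5.2]
opening: 0.06
grasp_force: 67.9
```

Call:
play_rows --increments '[{"slide": [0,0,0],"angular": [0,0,0],"claw": -1},{"slide": [0,0,0],"angular": [0,0,0],"claw": -1}]'

```text
time: 17.55
ee_pos: [0.5291, -0.2551, 0.0827]
tcp_rot: [-179.9, 40.2, 160.1]
wrist_force: [-0.3, -0.6, -4.6]
opening: 0.0606
grasp_force: 67.9
```

Call:
play_rows --increments '[{"slide": [1.9,0,2.3],"angular": [0,0,0],"claw": -1},{"slide": [1.9,0,2.3],"angular": [0,0,0],"claw": -1},{"slide": [0,0,0],"angular": [0,0,0],"claw": -1},{"slide": [0,0,0],"angular": [0,0,0],"claw": -1}]'

```text
time: 17.95
ee_pos: [0.5285, -0.2551, 0.0751]
tcp_rot: [-180.0, 40.1, 160.0]
wrist_force: [0.4, -0.4, -3.4]
opening: 0.0602
grasp_force: 68.3
```

Call:
play_rows --increments '[{"slide": [0.7,0,0.8],"angular": [0,0,0],"claw": -1},{"slide": [0.7,0,0.8],"angular": [0,0,0],"claw": -1},{"slide": [0,0,0],"angular": [0,0,0],"claw": -1},{"slide": [0,0,0],"angular": [0,0,0],"claw": -1}]'

```text
time: 18.35
ee_pos: [0.5294, -0.2554, 0.075]
tcp_rot: [-179.9, 40.3, 160.0]
wrist_force: [-4.8, 2.0, 6.7]
opening: 0.0605
grasp_force: 69.5
```

It is on the floor (+6.7 N upward). I release and retreat along the tool axis.

Call:
play_rows --increments '[{"slide": [0,0,0],"angular": [0,0,0],"claw": 0.6},{"slide": [0,0,0],"angular": [0,0,0],"claw": 0.9},{"slide": [0,0,0],"angular": [0,0,0],"claw": 1},{"slide": [0,0,0],"angular": [0,0,0],"claw": 1},{"slide": [0,0,0],"angular": [0,0,0],"claw": 1},{"slide": [0,0,0],"angular": [0,0,0],"claw": 1}]'

```text
time: 18.95
ee_pos: [0.5283, -0.2548, 0.0725]
tcp_rot: [-180.0, 40.1, 160.0]
wrist_force: [-0.2, 0.4, -0.0]
opening: 0.0854
grasp_force: 0.0
```

Call:
play_rows --increments '[{"slide": [0,0,-10],"angular": [0,0,0],"claw": 1},{"slide": [0,0,-20],"angular": [0,0,0],"claw": 1},{"slide": [0,0,-30],"angular": [0,0,0],"claw": 1},{"slide": [0,0,-40],"angular": [0,0,0],"claw": 1},{"slide": [0,0,-40],"angular": [0,0,0],"claw": 1},{"slide": [0,0,-40],"angular": [0,0,0],"claw": 1},{"slide": [0,0,-30],"angular": [0,0,0],"claw": 1},{"slide": [0,0,0],"angular": [0,0,0],"claw": -1}]'

```text
time: 19.75
ee_pos: [0.4021, -0.2096, 0.2362]
tcp_rot: [-180.0, 40.1, 160.0]
wrist_force: [0.0, -0.3, 0.0]
opening: 0.0733
grasp_force: 0.0
```

```bash
python3 -c "
from h import *
p,R,o=pose(); print(p,o['q'].round(1),o['wrist_force'],o['opening'])
y=np.radians(-12.8); ex=np.array([np.cos(y),np.sin(y)]); c=np.array([.518,-.252])
hinge=np.array([*(c+.103*ex),.104])
# tcp for lid angle a, tips at r=.175 on outer face with gap g, tool vertical
for a,g in[(1.25,.03),(1.25,.0),(1.0,0),(.75,0),(.5,0),(.25,0),(.1,0),(0,0)]:
  l=-.175*np.cos(a)+(.003+g)*np.sin(a); z=.104+.175*np.sin(a)+(.003+g)*np.cos(a)
  print(a,np.r_[hinge[:2]+l*ex,z+.019].round(4), 'r',np.hypot(*(hinge[:2]+l*ex)).round(3))
im=bot.camera('side'); im2=bot.camera('top')
a=cv2.resize(np.hstack([im[80:260,210:410],im2[110:290,260:460]]),None,fx=2,fy=2)
cv2.imwrite('pics/s5.png',a[:,:,::-1])"
```

```text
[ 0.40208975 -0.20961099  0.23623802] [-32.  -48.6 -40.   59.1   7.7  -9.3] [ 0.04829911 -0.32851789  0.02210906] 0.07325658511411524
1.25 [ 0.5952 -0.2695  0.2995] r 0.653
1.25 [ 0.5674 -0.2632  0.29  ] r 0.625
1.0 [ 0.5287 -0.2544  0.2719] r 0.587
0.75 [ 0.4956 -0.2469  0.2445] r 0.554
0.5 [ 0.4701 -0.2411  0.2095] r 0.528
0.25 [ 0.4538 -0.2374  0.1692] r 0.512
0.1 [ 0.4489 -0.2363  0.1435] r 0.507
0 [ 0.4478 -0.236   0.126 ] r 0.506
```

View pics/s5.png

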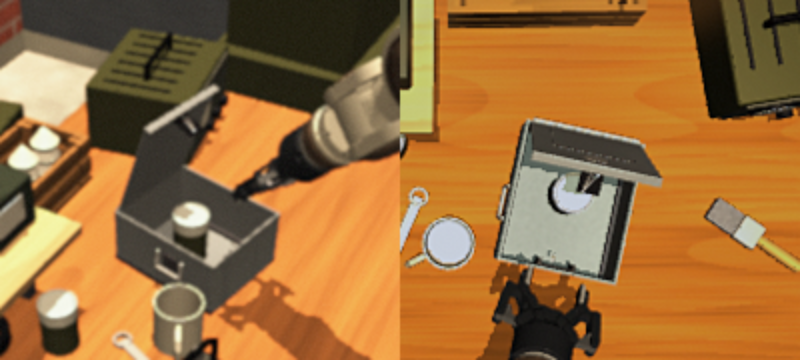

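The tin stands upright inside the locker (side crop (191,225), top crop (572,193)), and the lid is still open. I now set the closed jaws vertical, rise above the lid's edge and go behind it.

Call:
play_rows --increments '[{"slide": [0,0,0],"angular": [0,8,0],"claw": -1},{"slide": [0,0,0],"angular": [0,8,0],"claw": -1},{"slide": [0,0,0],"angular": [0,8,0],"claw": -1},{"slide": [0,0,0],"angular": [0,8,0],"claw": -1},{"slide": [0,0,0],"angular": [0,8,0],"claw": -1},{"slide": [0,0,-40],"angular": [0,0,0],"claw": -1},{"slide": [0,0,-40],"angular": [0,0,0],"claw": -1},{"slide": [0,0,-40],"angular": [0,0,0],"claw": -1}]'

```text
time: 20.65
ee_pos: [0.4028, -0.2092, 0.3535]
tcp_rot: [-180.0, -0.1, 160.0]
wrist_force: [0.6, -0.4, 0.4]
opening: -0.0
grasp_force: 0.0
```

```bash
python3 -c "
from h import *
plan([.605,-.272,.356],-20,90); p,R,o=pose(); print(p,o['q'].round(1),o['wrist_force'],o['opening'])"
```

```text
turn [-0.  -0.1  0. ] rows 1 each [-0.  -0.1  0. ] | then slide [-211.5   10.2   -2.5] rows 5.0 | world d [202.2 -62.8   2.5]
[ 0.40279965 -0.20924729  0.35347953] [-27.4  -4.3  12.6 107.   -0.   -7.5] [ 0.56567038 -0.41599254  0.40315525] -2.1731504203995974e-05
```

Call:
play_rows --increments '[{"slide": [-35,2,-1],"angular": [0,0,0],"claw": -1},{"slide": [-36,2,-1],"angular": [0,0,0],"claw": -1},{"slide": [-36,2,0],"angular": [0,0,0],"claw": -1},{"slide": [-36,2,0],"angular": [0,0,0],"claw": -1},{"slide": [-36,1,0],"angular": [0,0,0],"claw": -1},{"slide": [-33,1,0],"angular": [0,0,0],"claw": -1},{"slide": [0,0,0],"angular": [0,0,0],"claw": -1},{"slide": [0,0,0],"angular": [0,0,0],"claw": -1}]'

```text
time: 21.45
ee_pos: [0.6059, -0.2724, 0.3532]
tcp_rot: [180.0, -0.2, 160.0]
wrist_force: [0.4, 0.3, -0.0]
opening: -0.0002
grasp_force: 0.0
```

```bash
python3 -c "
from h import *
plan([.60,-.271,.300],-20,90); p,R,o=pose(); print(p,o['q'].round(1),o['wrist_force'],o['opening'])"
```

```text
turn [ 0.  -0.2  0. ] rows 1 each [ 0.  -0.2  0. ] | then slide [ 6.  -0.7 53.2] rows 2.0 | world d [ -5.9   1.4 -53.2]
[ 0.6058697  -0.27240884  0.35318422] [-24.2  28.7  51.5 113.   -0.   -4.2] [ 0.35736456  0.34883211 -0.03527716] -0.00023451913135068256
```

Call:
play_rows --increments '[{"slide": [0,0,25],"angular": [0,0,0],"claw": -1},{"slide": [6,0,28],"angular": [0,0,0],"claw": -1},{"slide": [17,-2,5],"angular": [0,0,0],"claw": -1},{"slide": [17,-2,5],"angular": [0,0,0],"claw": -1},{"slide": [10,-1,4],"angular": [0,0,0],"claw": -1},{"slide": [10,-1,5],"angular": [0,0,0],"claw": -1}]'

```text
time: 22.05
ee_pos: [0.5448, -0.2569, 0.2853]
tcp_rot: [-180.0, 0.2, 160.0]
wrist_force: [1.1, -0.7, 1.5]
opening: 0.0001
grasp_force: 0.8
```

Call:
play_rows --increments '[{"slide": [10,-1,4],"angular": [0,0,0],"claw": -1},{"slide": [10,-1,5],"angular": [0,0,0],"claw": -1},{"slide": [0,0,0],"angular": [0,0,0],"claw": -1}]'

```text
time: 22.35
ee_pos: [0.5251, -0.2518, 0.276]
tcp_rot: [-180.0, 0.1, 160.0]
wrist_force: [0.5, -0.1, 1.5]
opening: -0.0
grasp_force: 0.6
```

```bash
python3 -c "
from h import *
plan([.4956,-.2469,.2445],-20,90); p,R,o=pose(); print(p,o['q'].round(1),o['wrist_force'],o['opening'])
im=bot.camera('side'); im2=bot.camera('top')
a=cv2.resize(np.hstack([im[80:260,210:410],im2[110:290,260:460]]),None,fx=2,fy=2)
cv2.imwrite('pics/s6.png',a[:,:,::-1])"
```

```text
turn [-0.   0.1  0. ] rows 1 each [-0.   0.1  0. ] | then slide [29.4 -5.5 31.5] rows 1.0 | world d [-29.5   4.9 -31.5]
[ 0.52513777 -0.25184376  0.27601972] [-25.6  10.1  18.6  98.4  -0.   -5.6] [ 0.46727233 -0.05812654  1.49413146] -1.8173330209629765e-05
```

View pics/s6.png

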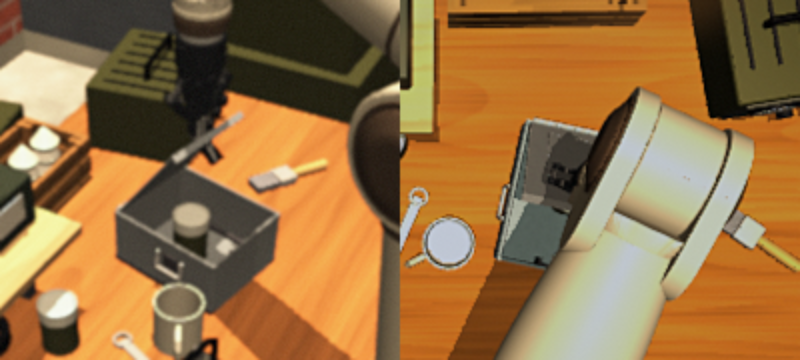

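The tips are behind the lid's outer face at crop (210,150), pushing the lid down to about 1 rad with the tin still inside. I continue down the arc.

Call:
play_rows --increments '[{"slide": [15,-3,15],"angular": [0,0,0],"claw": -1},{"slide": [14,-2,17],"angular": [0,0,0],"claw": -1},{"slide": [13,-2,17],"angular": [0,0,0],"claw": -1},{"slide": [13,-2,18],"angular": [0,0,0],"claw": -1},{"slide": [9,-1,20],"angular": [0,0,0],"claw": -1},{"slide": [8,-1,20],"angular": [0,0,0],"claw": -1},{"slide": [3,0,14],"angular": [0,0,0],"claw": -1},{"slide": [2,0,12],"angular": [0,0,0],"claw": -1}]'

```text
time: 23.25
ee_pos: [0.4511, -0.2369, 0.1417]
tcp_rot: [-179.9, 0.1, 160.0]
wrist_force: [1.7, -2.4, 4.2]
opening: 0.0001
grasp_force: 1.7
```

Call:
play_rows --increments '[{"slide": [1,0,8],"angular": [0,0,0],"claw": -1},{"slide": [0,0,4],"angular": [0,0,0],"claw": -1},{"slide": [0,0,0],"angular": [0,0,0],"claw": -1},{"slide": [0,0,0],"angular": [0,0,0],"claw": -1}]'

```text
time: 23.65
ee_pos: [0.4502, -0.2364, 0.13]
tcp_rot: [-180.0, -0.0, 160.0]
wrist_force: [-1.7, -1.4, 1.3]
opening: -0.0001
grasp_force: 1.4
```

```bash
python3 -c "
from h import *
plan([.447,-.236,.118],-20,90); p,R,o=pose(); print(p,o['q'].round(1),o['wrist_force'],o['opening'])"
```

```text
turn [-0. -0.  0.] rows 1 each [-0. -0.  0.] | then slide [ 3.1 -0.7 12. ] rows 1.0 | world d [ -3.2   0.4 -12. ]
[ 0.4501878  -0.23636703  0.12996295] [-27.7  -1.4  -9.7  81.6  -0.   -7.7] [-1.66593047 -1.41881831  1.2815733 ] -7.162292569283959e-05
```

Call:
play_rows --increments '[{"slide": [1,0,5],"angular": [0,0,0],"claw": -1},{"slide": [0,0,4],"angular": [0,0,0],"claw": -1},{"slide": [0,0,2],"angular": [0,0,0],"claw": -1},{"slide": [0,0,1],"angular": [0,0,0],"claw": -1},{"slide": [0,0,0],"angular": [0,0,0],"claw": -1}]'

```text
time: 24.15
ee_pos: [0.4497, -0.2361, 0.1185]
tcp_rot: [-180.0, 0.1, 160.0]
wrist_force: [-0.3, 0.3, 10.3]
opening: -0.0002
grasp_force: 5.0
```

Call:
play_rows --increments '[{"slide": [0,0,1],"angular": [0,0,0],"claw": -1},{"slide": [0,0,0],"angular": [0,0,0],"claw": -1}]'

```text
time: 24.35
ee_pos: [0.4497, -0.2361, 0.1179]
tcp_rot: [-180.0, 0.1, 160.0]
wrist_force: [-1.4, 0.1, 13.9]
opening: -0.0
grasp_force: 7.0
```

It is at the stop (force rising at the same height as in the opening push). I let go, rise and look.

Call:
play_rows --increments '[{"slide": [0,0,-20],"angular": [0,0,0],"claw": -1},{"slide": [0,0,-40],"angular": [0,0,0],"claw": -1},{"slide": [20,0,-40],"angular": [0,0,0],"claw": -1},{"slide": [40,0,-20],"angular": [0,0,0],"claw": -1},{"slide": [40,0,0],"angular": [0,0,0],"claw": -1},{"slide": [0,0,0],"angular": [0,0,0],"claw": -1},{"slide": [0,0,0],"angular": [0,0,0],"claw": -1},{"slide": [0,0,0],"angular": [0,0,0],"claw": -1}]'

```text
time: 25.15
ee_pos: [0.3556, -0.2018, 0.236]
tcp_rot: [180.0, -0.0, 160.0]
wrist_force: [0.6, 0.4, 0.4]
opening: -0.0003
grasp_force: 0.0
```

Call:
play_rows --increments '[{"slide": [0,0,0],"angular": [0,0,0],"claw": -1},{"slide": [0,0,0],"angular": [0,0,0],"claw": -1},{"slide": [0,0,0],"angular": [0,0,0],"claw": -1},{"slide": [0,0,0],"angular": [0,0,0],"claw": -1}]'

```text
time: 25.55
ee_pos: [0.3554, -0.2018, 0.2363]
tcp_rot: [-180.0, -0.0, 160.0]
wrist_force: [-0.6, -0.0, -0.1]
opening: 0.0002
grasp_force: 0.0
```

```bash
python3 -c "
from h import *
p,R,o=pose(); print(p,o['q'].round(1),o['wrist_force'],o['time'])
im=bot.camera('side'); im2=bot.camera('top')
a=cv2.resize(np.hstack([im[140:340,150:360],im2[130:330,180:390]]),None,fx=1.9,fy=1.9)
cv2.imwrite('pics/s7.png',a[:,:,::-1])"
```

```text
[ 0.35539179 -0.20184044  0.23630238] [-29.6 -14.5  -9.6  94.9  -0.   -9.6] [-0.61734113 -0.03407945 -0.07680176] 25.55
```

View pics/s7.png

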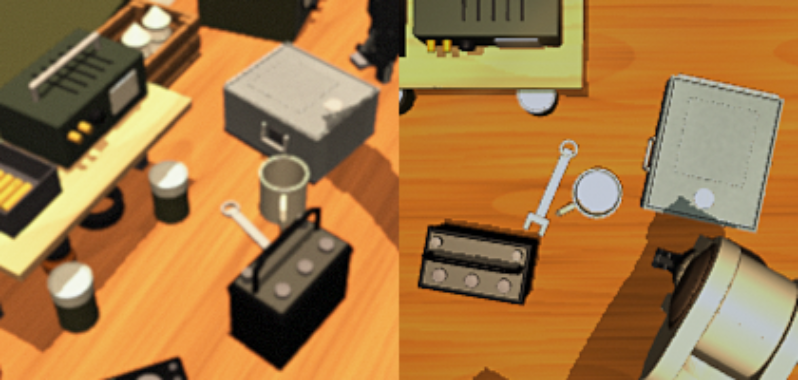

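The lid is flush in both views (side crop (300,90), top crop (710,150)) 1.2 s after letting go. The two empty tins stand at (170,190) and (73,295), the bystanders are in place and the arm is clear.

```bash
python3 -c "
from workcell import bot
print(bot.job_done())"
```

```text
the job is handed in; nothing more can be done
None
```

The full tin (B, the middle one, about 6 N when lifted) stands upright in the locker, with the lid pushed shut and staying flush by itself. Tin C was weighed empty and put back, tin A was never touched, and the job is handed in at about 26 s; it returned no verdict.

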